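# Pack two enclosures into a fixture's reference corner

## Robot

A 6-joint arm with a two-finger parallel gripper is mounted at the origin on a cart in front of the work surface, level with it; the furniture and walls round the work are solid. World frame = base frame: x ahead of the robot, y to its left, z up, the work surface at z = 0. Lengths are in m, angles in degrees, forces in N, time in s.
With the tool pointing down it reaches from about 0.325 to 0.875 m from the base axis. Payload 4.4 kg.
Tool frame: the origin (TCP) lies on the mounting face of the last link; the fingertips stand 173 mm ahead of it and the grasp point (between the pads) lies 155 mm ahead of it (bot.grasp_offset is the distance from the TCP to the grasp point, in m); z points along the fingers, y is the line along which they close (so a half turn about z gives the same grasp; the last joint's range is limited). The gripper opens to 85 mm and grips with 20 to 120 N. Pads are 22 mm wide; open, the fingers measure 114 mm over their backs; the gripper's body (76 mm by 85 mm) begins 54 mm behind the grasp point. The pads swing forward as they close: fully open they stand 13 mm farther back than shut.
Start: joints at [55.033, 11.837, 88.321, -0, 79.842, -8.623], TCP at [0.255, 0.515, 0.405] pointing down, gripper open.
Joint ranges: [-156.59, 156.59], [-49.26, 127.26], [12.9, 141.05], [-63.56, 243.56], [4.71, 150.69], [-161.64, 161.64]. Speed limits (degrees/s): [159.86, 159.86, 180, 180, 180, 180].

## Interface

Orientations are given as [roll, pitch, yaw] about the fixed x, y, z axes, in that order (R = Rz(yaw) Ry(pitch) Rx(roll)).
In Python, from rig import bot gives the robot as it stands. Calls block until the motion is done:
- bot.move_to(position, orientation): joint-space move of the TCP to a pose.
- bot.move_linear(position, v=0.15, ori=None, contact_N=None): straight line of the TCP; ori=None keeps the orientation; v is the mean speed in m/s. With contact_N (N) it stops when the force on the tool has changed by that much, and returns True; else False.
- bot.set_joints(angles): joint-space move.
- bot.set_gripper(opening, effort=None): finger opening in m; effort is the grip in N (None keeps the last); returns when the fingers have stopped.
- bot.dwell(seconds).
- bot.solve_ik(position, orientation): joint angles nearest the present ones, or None.
- bot.capture(name): name is "scene" or "top" or "wrist"; returns a dict with "frame" (420x560x3 uint8, red, green, blue), "camera_matrix" (3x3 intrinsics, pixels), "view" (4x4, takes a point from world to camera coordinates). Camera axes: x right, y down, z forward; pixel columns grow to the right and rows downward; lengths in m; the calibration is good to about 2 mm. The wrist camera is an equidistant fisheye: a pixel r from the principal point sees the ray r / f radians off the axis. A picture is of the moment at which its call begins. There is no depth.
A pose or a line that the arm cannot do raises bot.MotionError and nothing moves.
- bot.hand_in(): hands the job in; it is judged then, once.
Readings, each from a call of its own:
- bot.current_t(): time.
- bot.current_joints(): joint angles.
- bot.current_joint_velocities(): joint speeds.
- bot.current_tau(): joint torques, N m.
- bot.current_eef_pos(): TCP position.
- bot.current_ee_rot(): TCP orientation.
- bot.current_contact_force(): force on the tool from outside, world axes, zero at the start.
- bot.current_moment(): the same for the moment, N m.
- bot.current_gripper_width(): finger opening in m.
- bot.current_gripper_force(): force on a finger pad.
Only numpy, scipy, OpenCV 4.12 (cv2) and the standard library are available. Lean on these libraries where they do the work, as an engineer would, in place of code of your own. Each camera call takes 0.05 s, during which the arm holds its last target. There are 200 camera calls.

## Task

Get the two small aluminium enclosures ready for dispensing in the fixture: first set the larger one flat on the fixture plate, with its long side along the long rail, and push it home into the corner so that it touches both rails, and let go. Then pack the smaller square one against it, snug against both the larger one and the long rail. Leave both lying flat and released, the larger one still home in its corner, and do not disturb the jar, the weight and the loupe.

Things in the scene. Friction and masses are not known exactly. Their poses are not given: they have to be found in the camera images.
- fixture: Fixed fixture: dark steel plate 100 (x) by 160 (y) mm, 8 mm thick, with bright steel rails 10 mm wide, 7 mm above the plate. Origin: centre of the underside, on the bench; z up. Long rail along the far (+x) edge, inner face at x = +40 mm; short rail along the left (+y) edge, inner face at y = +70 mm; near and right sides open. Yaw within 0.3 rad of 0.
- ref_corner (a point): Inner corner of the two rails, on top of the plate: x = +40, y = +70, z = +8 mm from the fixture's origin, in its frame; its axes are the fixture's.
- large_box: Larger closed aluminium enclosure, lid seam and four screws on top: 44 (x) by 64 (y) mm, 30 mm high, 0.15 to 0.31 kg. Origin: centre of its underside; z up. Starts upright on the bench in front of the fixture, to one side, yaw within 0.6 rad of 0. When home, its origin is at x = +18, y = +38, z = 8 mm in the fixture's frame.
- small_box: Smaller enclosure of the same make: 44 by 44 mm, square, 30 mm high, 0.1 to 0.21 kg. Origin: centre of its underside; z up. Starts upright on the bench in front of the fixture, on the other side, yaw within 0.6 rad of 0. When packed, its origin is at x = +18, y = -16, z = 8 mm in the fixture's frame (any quarter turn will do).
- jar: Bystander: screw-cap jar, 40 mm across, 42 mm high, loose on the bench. Origin: centre of its underside.
- weight: Bystander: metal cylinder weight with a knob, 30 mm across, 42 mm high, loose. Origin: centre of its underside.
- eye_loupe: Bystander: black eye loupe, 41 mm across, 34 mm high, loose. Origin: centre of its underside.
Mind the look-alikes: they are no part of the job. Several things have the shape of the fixture; the one meant has the colours described above.

How it is judged (in metres and radians):
On the way, in this order (a step that is already met when the one before it is completed fails the run):
1. the larger enclosure lies home in the corner, against both rails, released (z of large_box in the frame of fixture between 0.005 and 0.011 m and angle between large_box's own z axis and vertical below 0.06 rad and x of large_box in the frame of fixture above 0.015 m and y of large_box in the frame of fixture above 0.035 m and angle between the y axis of large_box and the y axis of fixture, either way round below 0.06 rad and linear speed of large_box below 0.02 m/s and contact force between large_box and the fingers below 0.1 N), for 0.2 s.
2. the smaller enclosure lies packed against the larger one and the long rail, released (z of large_box in the frame of fixture between 0.005 and 0.011 m and angle between each of large_box, small_box's own z axis and vertical below 0.06 rad and x of each of large_box, small_box in the frame of fixture above 0.015 m and y of large_box in the frame of fixture above 0.035 m and angle between the y axis of large_box and the y axis of fixture, either way round below 0.06 rad and z of small_box in the frame of fixture between 0.005 and 0.011 m and y of small_box in the frame of fixture below 0 m and horizontal distance between small_box and large_box below 0.057 m and (angle between the y axis of small_box and the y axis of fixture, either way round below 0.06 rad or angle between the y axis of small_box and the x axis of fixture, either way round below 0.06 rad) and linear speed of small_box below 0.02 m/s and contact force between small_box and the fingers below 0.1 N), for 0.2 s.
At the end, for the whole second after the job is handed in: Both lie flat on the plate (tilt under 0.06 rad), released, at rest, square within 0.06 rad: the larger within 3 mm of both rails, long side along the long rail; the smaller to its right, within 3 mm of it and of the long rail (all of step 2 and linear speed of large_box below 0.02 m/s and contact force between large_box and the fingers below 0.1 N); the robot touches nothing.
It fails at once if the screw-cap jar is moved more than 20 mm or tipped over (distance of jar from where it was at the start of the episode above 0.02 m or angle between jar's own z axis and vertical above 0.5 rad).
It fails at once if the metal weight is moved more than 20 mm or tipped over (distance of weight from where it was at the start of the episode above 0.02 m or angle between weight's own z axis and vertical above 0.5 rad).
It fails at once if the loupe is moved more than 20 mm or tipped over (distance of eye_loupe from where it was at the start of the episode above 0.02 m or angle between eye_loupe's own z axis and vertical above 0.5 rad).
It also fails if it takes over 67 s, if anything falls off the work surface, if the arm or the gripper's body presses on something with over 40 N, if the wrist force passes 120 N, or if a joint passes its speed limit or range.

## Working session

There is one attempt and no reset: what is moved stays moved. The work goes in short steps, each a Python script; the robot and the scene stay as the last script left them, time stands still between calls to the robot, and variables do not carry over. Pictures are saved under pics/ and viewed, at most 10 in all, crops included, and the job is handed in when it is done.

```bash
mkdir -p pics; ls; python3 - <<'E'
from rig import bot
import cv2,numpy as np
np.set_printoptions(precision=4,suppress=True)
for n in ["scene","top"]:
    c=bot.capture(n); cv2.imwrite(f"pics/{n}0.png",c["frame"][:,:,::-1]); print(n,c["camera_matrix"],c["view"])
print(bot.current_t(),bot.current_ee_rot())
E
```

```text
pics
scene [[530.1465   0.     279.7633]
 [  0.     530.1465 206.6546]
 [  0.       0.       1.    ]] [[ 0.8624 -0.5061 -0.0144 -0.573 ]
 [-0.3965 -0.6575 -0.6407  0.2489]
 [ 0.3147  0.5582 -0.7677  0.9479]
 [ 0.      0.      0.      1.    ]]
top [[393.9949   0.     281.9731]
 [  0.     393.9949 212.2493]
 [  0.       0.       1.    ]] [[ 0.0276 -0.9995  0.0124 -0.0706]
 [-0.9906 -0.029  -0.1334  0.6499]
 [ 0.1337 -0.0086 -0.991   0.8096]
 [ 0.      0.      0.      1.    ]]
0.1 [-179.8766   -0.0171  153.6569]
```

View pics/top0.png

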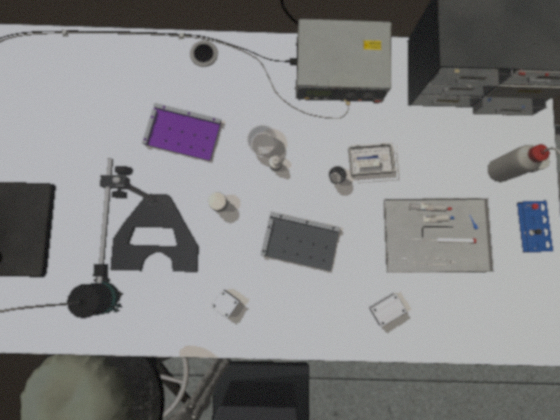

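View pics/scene0.png

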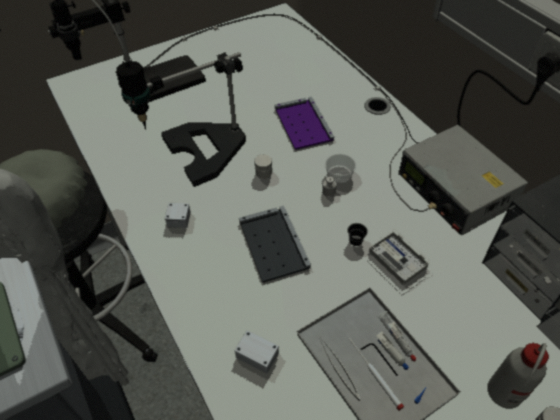

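```bash
cat > h.py <<'E'
import cv2,numpy as np
from rig import bot
np.set_printoptions(precision=4,suppress=True)
def p2w(c,uv,z,fish=False):
    """pixels (N,2) -> world xy on the plane at height z"""
    uv=np.asarray(uv,float).reshape(-1,2); K=c["camera_matrix"]; V=c["view"]
    n=(uv-K[:2,2])/[K[0,0],K[1,1]]
    if fish:
        th=np.linalg.norm(n,axis=1,keepdims=True)+1e-12
        d=np.hstack([n/th*np.sin(th),np.cos(th)])
    else: d=np.hstack([n,np.ones((len(n),1))])
    d=d@V[:3,:3]; o=-V[:3,:3].T@V[:3,3]
    return (o+d*((z-o[2])/d[:,2:]))[:,:2]
def w2p(c,P,fish=False):
    P=np.asarray(P,float).reshape(-1,3); q=P@c["view"][:3,:3].T+c["view"][:3,3]
    n=q[:,:2]/q[:,2:]
    if fish:
        r=np.linalg.norm(n,axis=1,keepdims=True)+1e-12; n=n/r*np.arctan2(np.linalg.norm(q[:,:2],axis=1,keepdims=True),q[:,2:])
    return n*[c["camera_matrix"][0,0],c["camera_matrix"][1,1]]+c["camera_matrix"][:2,2]
def rects(c,mask,z,fish=False,amin=30):
    """minAreaRect in mm of each blob of the mask, on the plane z: centre, size, yaw of edge (deg, -45..45)"""
    out=[]
    for k in cv2.findContours(mask.astype(np.uint8),cv2.RETR_EXTERNAL,cv2.CHAIN_APPROX_NONE)[0]:
        if cv2.contourArea(k)<amin: continue
        w=p2w(c,k,z,fish)*1000
        (cx,cy),(a,b),t=cv2.minAreaRect(w.astype(np.float32))
        if t>45: t-=90; a,b=b,a
        out.append((cx,cy,a,b,t))   # a along x-ish, b along y-ish
    return out
def above(xy,h,yaw):   # TCP at height h; yaw = direction of the closing line (deg)
    return bot.move_to([xy[0],xy[1],h],[180,0,yaw-90])
E
python3 - <<'E'
from h import *
c=bot.capture("top"); g=c["frame"].max(2)
print("pts bench",p2w(c,[[218,202],[277,162],[338,175],[263,140]],0.02))
print("boxes",p2w(c,[[227,303],[390,309]],0.03))
roi=np.zeros(g.shape,bool); roi[205:280,255:350]=1
print("fix",rects(c,(g<75)&roi,0.008,amin=800))
for z,n in((.03,'lg'),):
  for th in (150,165,180):
    print(th,[np.round(r,1) for r in rects(c,(g>th)&(np.indices(g.shape)[0]>280)&(np.indices(g.shape)[0]<335),z)])
print(bot.current_ee_rot())
for xy in ([.36,.15],[.36,-.25],[.52,0]):
  for y in (0,90,180,-90): print(xy,y,bot.solve_ik([*xy,.35],[180,0,y]))
E
```

```text
pts bench [[ 0.6738  0.091 ]
 [ 0.7695 -0.0379]
 [ 0.7436 -0.1766]
 [ 0.82   -0.0045]]
boxes [[ 0.4549  0.0595]
 [ 0.4516 -0.289 ]]
fix []
150 [array([ 448.7,  -60.9,  111.4, 1196.5,    1.6]), array([461.5, 446.6,  58.4, 195.1,   1.6])]
165 [array([ 448.8,  -61. ,  111.4, 1196.3,    1.6]), array([462.5, 447.7,  56.3, 193. ,   1.6])]
180 [array([ 415.4, -537. ,   18.6,   29.9,    1.5]), array([ 447.7,  -17.2,  111.2, 1108.6,    1.6]), array([462.4, 453. ,  56.3, 182.4,   1.6])]
[-179.8955   -0.0166  153.6545]
[0.36, 0.15] 0 [  9.8506  -8.5701 116.0755  -0.      72.4946  99.8506]
[0.36, 0.15] 90 [  9.8506  -8.5701 116.0755  -0.      72.4946   9.8506]
[0.36, 0.15] 180 [  9.8506  -8.5701 116.0755   0.      72.4946 -80.1494]
[0.36, 0.15] -90 None
[0.36, -0.25] 0 [-46.1203  -1.9924 110.1139  -0.      71.8785  43.8797]
[0.36, -0.25] 90 [-46.1203  -1.9924 110.1139   0.      71.8785 -46.1203]
[0.36, -0.25] 180 [ -46.1203   -1.9924  110.1139    0.       71.8785 -136.1203]
[0.36, -0.25] -90 [-46.1203  -1.9924 110.1139  -0.      71.8785 133.8797]
[0.52, 0] 0 [-9.5419  8.1978 99.3627 -0.     72.4395 80.4581]
[0.52, 0] 90 [-9.5419  8.1978 99.3627  0.     72.4395 -9.5419]
[0.52, 0] 180 [ -9.5419   8.1978  99.3627   0.      72.4395 -99.5419]
[0.52, 0] -90 None
```

```bash
sed -i 's/yaw-90\])/yaw+90])/' h.py; python3 - <<'E'
from h import *
above([.50,-.1],.45,0)
c=bot.capture("wrist"); cv2.imwrite("pics/w1.png",c["frame"][:,:,::-1]); np.savez("w1.npz",**c)
print(c["camera_matrix"],c["view"],bot.current_t(), np.percentile(c["frame"].max(2),[10,50,90]))
E
```

```text
[[325.1923   0.     280.4873]
 [  0.     325.1923 211.9273]
 [  0.       0.       1.    ]] [[ 1.      0.003  -0.0002 -0.5   ]
 [ 0.0029 -0.9493  0.3145 -0.1507]
 [ 0.0007 -0.3145 -0.9493  0.3913]
 [ 0.      0.      0.      1.    ]] 2.5583 [ 17. 107. 164.]
```

View pics/w1.png

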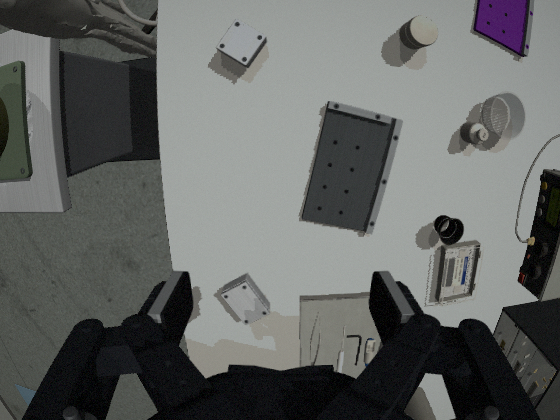

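```bash
python3 - <<'E'
from h import *
c=dict(np.load("w1.npz")); f=c["frame"]; g=f.max(2)
roi=np.zeros(g.shape,bool); roi[95:245,295:408]=1
m=((g<85)&roi).astype(np.uint8); m=cv2.morphologyEx(m,cv2.MORPH_CLOSE,np.ones((7,7)));m=cv2.morphologyEx(m,cv2.MORPH_OPEN,np.ones((7,7)))
print("plate",rects(c,m,.008,True,2000))
k=max(cv2.findContours(m,0,2)[0],key=cv2.contourArea); print(cv2.approxPolyDP(k,4,True).reshape(-1,2))
print("box approx",p2w(c,[[242,43],[247,300]],.03,True))
print("px: bench,smalltop,largetop,plate,rail",[f[y,x] for x,y in ((290,80),(242,40),(250,300),(345,190),(393,150))])
L=p2w(c,[[247,300]],.03,True)[0]
ims=[]
for n,b in (("l",L),("s",p2w(c,[[242,43]],.03,True)[0])):
    above([b[0],b[1]-.11],.30,0)
    q=bot.capture("wrist"); np.savez(n+"2.npz",**q); ims.append(q["frame"]); print(n,w2p(q,[*b,.03],True))
cv2.imwrite("pics/ls2.png",cv2.resize(np.hstack(ims),(800,300))[:,:,::-1]); print(bot.current_t())
E
```

```text
plate [(590.01611328125, -96.9844741821289, 97.15946960449219, 159.3101043701172, -11.141769409179688)]
[[327 104]
 [302 219]
 [366 230]
 [393 140]
 [393 122]]
box approx [[ 0.4548  0.0609]
 [ 0.4531 -0.2799]]
px: bench,smalltop,largetop,plate,rail [array([158, 163, 160], dtype=uint8), array([154, 159, 161], dtype=uint8), array([147, 151, 150], dtype=uint8), array([22, 19, 19], dtype=uint8), array([116, 116, 117], dtype=uint8)]
l [[279.0685  69.0364]]
s [[279.0275  67.0546]]
5.1917
```

View pics/ls2.png

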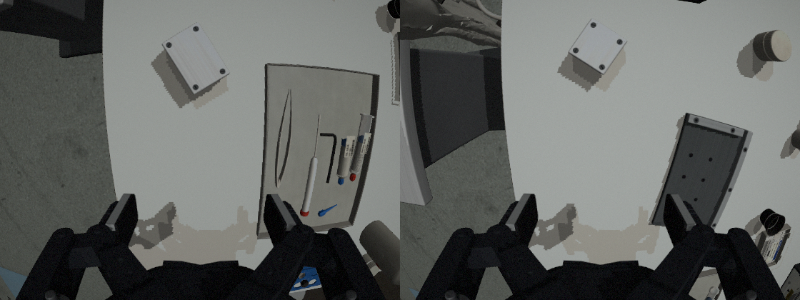

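```bash
cat >> h.py <<'E'
def screws(c,u,r=52):
    """screw heads near pixel u: mean and min-area rect on the lid plane"""
    g=c["frame"].max(2).astype(np.uint8); x,y=map(int,u); x0,y0=x-r,max(y-r,0); p=g[y0:y+r,x0:x+r]
    bh=cv2.morphologyEx(p,cv2.MORPH_BLACKHAT,np.ones((13,13),np.uint8))
    n,_,st,ce=cv2.connectedComponentsWithStats((bh>45).astype(np.uint8))
    return [(st[i,4],*(ce[i]+[x0,y0])) for i in range(1,n) if 15<st[i,4]<150]
E
python3 - <<'E'
from h import *
for n,u in(("l",(274,80)),("s",(279,67))):
    c=dict(np.load(n+"2.npz")); s=screws(c,u); print(n,np.round(s,1))
    w=p2w(c,[a[1:] for a in s],.03,True)*1000; print(w, cv2.minAreaRect(w.astype(np.float32)))
above([.59,-.207],.33,0)
c=bot.capture("wrist"); np.savez("f2.npz",**c); cv2.imwrite("pics/f2.png",c["frame"][:300,100:500,::-1]); print(bot.current_t())
g=c["frame"].max(2); print(np.round(w2p(c,[.59,-.097,.008],True)))
E
```

```text
l [[ 48.  273.8  40. ]
 [ 53.  235.9  62.6]
 [ 39.  230.2  70.2]
 [ 50.  311.2  99.5]
 [ 52.  273.5 121.5]]
[[ 449.1955 -257.8821]
 [ 421.9052 -274.4842]
 [ 417.7314 -280.0313]
 [ 476.3775 -302.1372]
 [ 449.1209 -318.6579]] ((446.3891296386719, -290.00103759765625), (38.40291976928711, 52.07252502441406), 31.55877685546875)
s [[ 52.  270.4  34.6]
 [ 53.  307.2  58.3]
 [ 51.  245.7  70.2]
 [ 38.  240.8  77.2]
 [ 52.  282.5  93.5]
 [ 37.  279.7 104.3]]
[[448.5799  85.5591]
 [475.0297  67.7616]
 [430.8058  58.9058]
 [427.2528  53.8322]
 [457.3208  41.3142]
 [455.2954  33.3435]] ((451.93768310546875, 59.45127487182617), (39.58837127685547, 34.703468322753906), 56.09063720703125)
6.0917
[[282.  76.]]
```

View pics/f2.png

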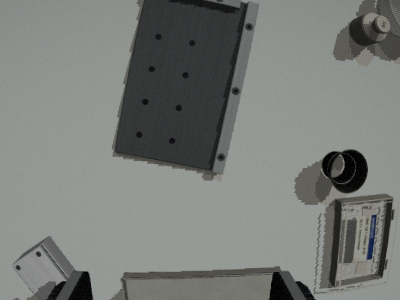

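```bash
python3 - <<'E'
from h import *
above([.59,-.15],.36,0)
c=bot.capture("wrist"); np.savez("f3.npz",**c)
u=w2p(c,[.59,-.097,.008],True)[0].round().astype(int); print(u)
x0,y0=u[0]-95,max(u[1]-100,0); print("crop origin",x0,y0)
cv2.imwrite("pics/f3.png",cv2.resize(c["frame"][y0:y0+200,x0:x0+190,::-1],None,fx=3,fy=3,interpolation=cv2.INTER_CUBIC))
E
```

```text
[280 138]
crop origin 185 38
```

View pics/f3.png

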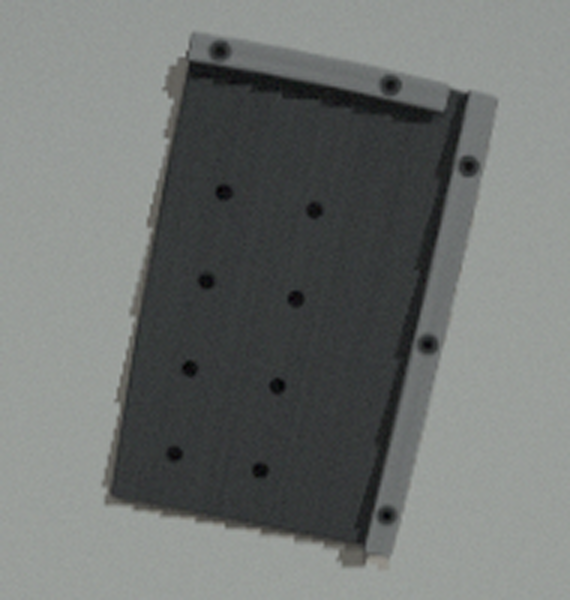

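```bash
cat > fit.py <<'E'
from h import *
import json
c=dict(np.load("f3.npz")); o=np.array([185,38])
A=[(-50,80,.015,190,34),(50,80,.015,497,96),(50,-80,.015,390,556),(-50,-80,.008,112,497)]
M=np.array([a[:2] for a in A])/1000.; W=np.array([p2w(c,o+np.array(a[3:])/3,a[2],True)[0] for a in A])
m,w=M-M.mean(0),W-W.mean(0); th=np.arctan2((m[:,0]*w[:,1]-m[:,1]*w[:,0]).sum(),(m*w).sum())
R=np.array([[np.cos(th),-np.sin(th)],[np.sin(th),np.cos(th)]]); t=W.mean(0)-R@M.mean(0)
print("yaw",np.degrees(th),"org",t,"res mm",(W-M@R.T-t)*1000)
S=p2w(c,o+np.array([(468,167),(428,345),(387,515),(220,51),(391,85)])/3,.015,True)
print("rail screws in fixture",(S-t)@R*1000)
json.dump(dict(th=float(np.degrees(th)),t=t.tolist()),open("fix.json","w"))
E
python3 fit.py
python3 - <<'E'
from h import *
bot.set_gripper(.085)
p=[.44915,-.2883]
above(p,.27,31.3); bot.move_linear([*p,.183],v=.1)
bot.set_gripper(.0,40); print("w",bot.current_gripper_width(),bot.current_gripper_force())
bot.move_linear([*p,.27],v=.1); print("w",bot.current_gripper_width(),bot.current_t(),bot.current_contact_force())
E
```

```text
yaw -10.896424409991184 org [ 0.5931 -0.0967] res mm [[ 0.1327 -0.9887]
 [-0.2862 -0.3939]
 [-0.6897  0.7619]
 [ 0.8433  0.6206]]
rail screws in fixture [[ 45.3517  54.3314]
 [ 45.1602  -5.4932]
 [ 44.77   -65.0679]
 [-39.2163  75.0908]
 [ 15.8057  74.8765]]
w 0.04342415472041098 43.05171847343445
w 0.04297221422691071 10.0917 [ 0.4253 -0.4942 -2.3525]
```

```bash
cat >> h.py <<'E'
import json
def fx(x,y):
    d=json.load(open("fix.json")); a=np.radians(d["th"]); R=np.array([[np.cos(a),-np.sin(a)],[np.sin(a),np.cos(a)]])
    return np.array(d["t"])+R@np.array([x,y])/1000
def infix(p):
    d=json.load(open("fix.json")); a=np.radians(d["th"]); R=np.array([[np.cos(a),-np.sin(a)],[np.sin(a),np.cos(a)]])
    return (np.array(p)[:2]-d["t"])@R*1000
def where(): 
    p=np.array(bot.current_eef_pos()); return np.r_[infix(p),p[2]*1000]
E
python3 - <<'E'
from h import *
above(fx(10,28),.27,-11)
bot.move_linear([*fx(10,28),.205],v=.1)
print("down",bot.move_linear([*fx(10,28),.186],v=.02,contact_N=5),where(),bot.current_contact_force())
z=bot.current_eef_pos()[2]
print("x",bot.move_linear([*fx(24,28),z],v=.02,contact_N=8),where(),bot.current_contact_force())
x=where()[0]
print("y",bot.move_linear([*fx(x,44),z],v=.02,contact_N=8),where(),bot.current_contact_force(),bot.current_t(),bot.current_gripper_width())
E
```

```text
down True [ 10.0508  28.0327 191.7453] [ 0.0099 -0.3721  4.6955]
x True [ 10.9078  28.0286 191.8106] [-0.8928 -0.3649  3.7272]
y True [ 11.0604  38.2937 191.8439] [-0.6776 -0.2976  2.5026] 13.5667 0.043197202635403144
```

```bash
python3 - <<'E'
from h import *
z=bot.current_eef_pos()[2]
for _ in range(2):
    w=where(); print("x",bot.move_linear([*fx(24,w[1]),z],v=.02,contact_N=12),where(),bot.current_contact_force())
w=where(); print("y",bot.move_linear([*fx(w[0],44),z],v=.02,contact_N=12),where(),bot.current_contact_force())
w=where(); print("x",bot.move_linear([*fx(24,w[1]),z],v=.02,contact_N=12),where(),bot.current_contact_force(),bot.current_t())
E
```

```text
x True [ 19.7849  38.3768 191.9411] [-1.454   0.0563  4.2622]
x True [ 20.8773  38.4368 192.0401] [-0.9733 -0.0184  4.5969]
y True [ 20.8931  39.636  192.156 ] [-0.4063 -1.0676  2.3082]
x True [ 22.1372  39.5837 192.2224] [-2.096  -0.3702  4.887 ] 14.7667
```

```bash
python3 - <<'E'
from h import *
bot.set_gripper(.085)
p=bot.current_eef_pos(); bot.move_linear([p[0],p[1],.30],v=.15)
above(fx(18,-60),.33,0)
c=bot.capture("wrist"); np.savez("g1.npz",**c)
u=w2p(c,[*fx(18,38),.038],True)[0].round().astype(int); x0,y0=max(u[0]-95,0),max(u[1]-90,0); print(u,x0,y0,bot.current_t())
cv2.imwrite("pics/g1.png",cv2.resize(c["frame"][y0:y0+190,x0:x0+190,::-1],None,fx=3,fy=3,interpolation=cv2.INTER_CUBIC))
s=screws(c,u,60); w=p2w(c,[a[1:] for a in s],.038,True)
for a,b in zip(s,w): print(np.round(a,1),infix(b))
E
```

```text
[305  88] 210 0 16.6667
[ 24.  246.3  35.8] [-35.4708  71.6304]
[ 43.  308.4  46.3] [13.8783 71.9737]
[ 42.  291.3  52. ] [ 1.6986 64.5589]
[ 38.  333.9  51.8] [34.3382 72.072 ]
[ 40.  331.   60.5] [33.4251 64.475 ]
[ 70.  338.   78.1] [41.6311 51.6937]
[ 74.  329.8 113.6] [40.9831 22.123 ]
[ 43.  278.8 115.2] [ 1.7252 12.7164]
[ 42.  318.2 123.1] [33.5056 12.6614]
[ 32.  323.6 143.4] [41.0903 -2.4657]
```

View pics/g1.png

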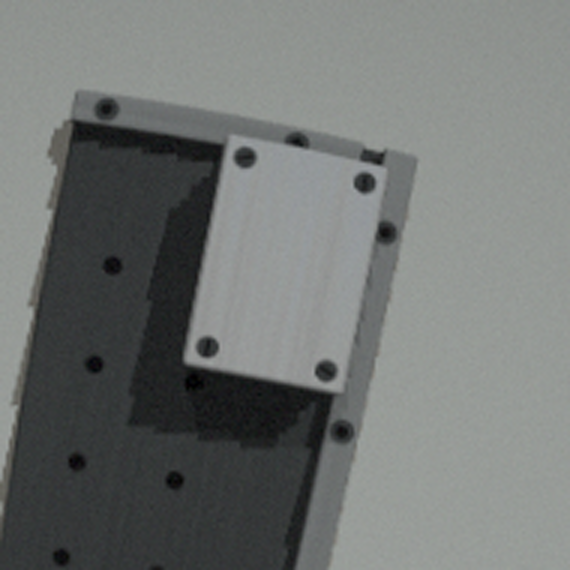

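```bash
python3 - <<'E'
from h import *
p=[.4529,.0634]
above(p,.27,-33.9); bot.move_linear([*p,.183],v=.1)
bot.set_gripper(.0,40); print("w",bot.current_gripper_width())
bot.move_linear([*p,.27],v=.1); print("w",bot.current_gripper_width(),bot.current_t())
above(fx(10,-26),.27,-11)
bot.move_linear([*fx(10,-26),.205],v=.1)
print("down",bot.move_linear([*fx(10,-26),.186],v=.02,contact_N=5),where(),bot.current_contact_force())
z=bot.current_eef_pos()[2]
for i in range(4):
    w=where(); print("x",bot.move_linear([*fx(24,w[1]),z],v=.02,contact_N=12),where(),bot.current_contact_force())
    if where()[0]>20: break
for i in range(2):
    w=where(); print("y",bot.move_linear([*fx(w[0],-8),z],v=.02,contact_N=12),where(),bot.current_contact_force())
    if where()[1]>-16: break
w=where(); print("x",bot.move_linear([*fx(w[0]+3,w[1]),z],v=.02,contact_N=12),where(),bot.current_contact_force(),bot.current_t())
E
```

```text
w 0.04321874660027938
w 0.04281800998141094 20.2167
down True [ 10.0255 -26.0338 191.6999] [0.7247 0.6326 3.9637]
x True [ 19.1112 -25.9873 191.873 ] [-1.0127  0.0178  3.5094]
x True [ 20.4038 -26.022  192.0385] [-1.0765 -0.0268  4.1013]
y True [ 20.4598 -14.7893 192.0222] [-0.2868 -0.2767  3.0872]
x True [ 21.7268 -14.7193 192.1178] [-1.1728 -0.0318  4.5329] 24.3167
```

```bash
python3 - <<'E'
from h import *
bot.set_gripper(.085)
p=bot.current_eef_pos(); bot.move_linear([p[0],p[1],.30],v=.15)
above(fx(18,-90),.33,0)
c=bot.capture("wrist"); np.savez("g2.npz",**c)
u=w2p(c,[*fx(18,10),.038],True)[0].round().astype(int); x0,y0=max(u[0]-95,0),max(u[1]-100,0); print(u,x0,y0,bot.current_t())
cv2.imwrite("pics/g2.png",cv2.resize(c["frame"][y0:y0+200,x0:x0+190,::-1],None,fx=3,fy=3,interpolation=cv2.INTER_CUBIC))
s=screws(c,u,90); w=p2w(c,[a[1:] for a in s],.038,True)
for a,b in zip(s,w): print(np.round(a,1),infix(b))
E
```

```text
[306  85] 211 0 26.1417
[ 39.  251.6   4.2] [-36.4334  68.8592]
[ 41.  297.9  16.9] [ 1.4411 64.4716]
[ 38.  337.5  25.5] [33.3472 64.4498]
[ 63.  344.1  45.3] [41.5144 49.2289]
[ 16.  337.1  70.5] [39.9815 27.3619]
[ 43.  285.4  78. ] [ 1.4184 12.6598]
[ 41.  325.4  86.2] [33.4095 12.7469]
[ 44.  282.4  92.9] [1.3326 0.4697]
[ 44.  322.1 101. ] [33.1688  0.4993]
[ 42.  274.7 132. ] [  1.2408 -31.3768]
[ 31.  322.5 139.3] [ 39.8102 -29.6559]
[ 41.  314.  139.8] [ 33.1908 -31.4026]
```

View pics/g2.png

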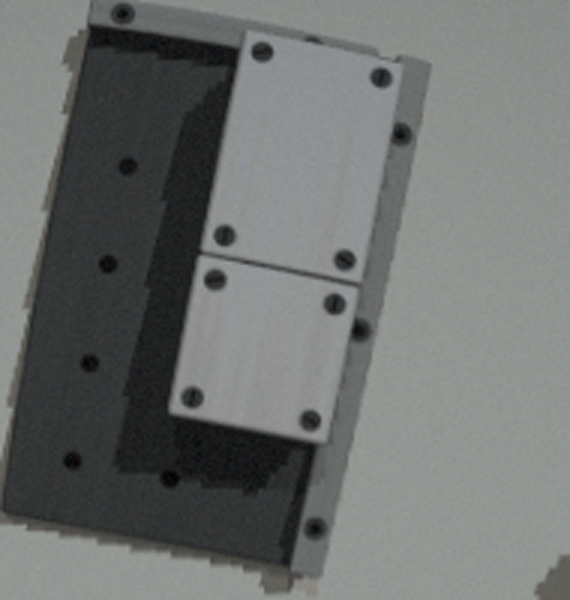

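```bash
python3 -c "
from rig import bot
print(bot.hand_in(),bot.current_t())"
```

```text
the job is handed in; nothing more can be done
the job is handed in; nothing more can be done
```

I handed the job in at about 26 s. In the last camera view both enclosures lay flat, square and released: the larger one home in its corner, the smaller one snug against it and the long rail. I never drove near the jar, weight or loupe, though I didn't re-measure them, and the hand-in returned no verdict.

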